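Put the tall sample plate before the microscope

TASK

Slide the tallest framed glass plate straight up out of the slotted grey rack, keep it upright, and stand it fully down in the empty slotted stand of the rotary table; let go of it. Then turn the table one click (a quarter turn, anticlockwise seen from above) so that the plate faces the microscope's lens, and only then switch the lamp on by pushing its lever fully over, away from the robot's side. Leave the two short plates in the rack and do not disturb the other things on the bench.

Things in the scene. Friction and masses are not known exactly. Their poses are not given: they have to be found in the camera images.
- plate_tall: the tallest sample plate: aluminium frame with a glass pane, 8 mm thick (its own x), 80 mm wide (y), 125 mm tall (z), 0.16 kg. Origin: centre of its lower edge. It starts upright in one of the rack's three slots, lower edge 8 mm above the bench, so its top edge is at 133 mm.
- plate_short_a: a shorter plate of the same make, 8 x 80 x 95 mm, in another slot of the rack (top edge at 103 mm). Origin: centre of its lower edge. Stays where it is.
- plate_short_b: the second short plate, like plate_short_a, in the remaining slot. Stays where it is.
- rack: fixed grey plastic plate rack, 155 mm (its x) by 112 mm (y), 75 mm high; three slots at x = -45, 0 and +45 mm, each 12 mm wide in x, guiding the plates' side edges up to 72 mm height; floor 8 mm thick. Plates stand with their faces looking along the rack's x, all in its direction. Origin: centre of its underside.
- disc_centre (a point): centre of the aluminium turntable disc (radius 120 mm), at its top face, 36 mm above the bench. Axes turn with the disc. The disc carries, in these axes: the empty stand at x = -60 mm, a like stand with a short plate fixed in it at x = +60 mm (top 137 mm above the bench), and the handle post at y = +100 mm.
- stand (a point): the empty black slotted stand on the turntable (on the robot's side at the start): centre of its slot floor, where the plate's lower edge belongs, 42 mm above the bench. Axes turn with the disc: x across the slot (11 mm wide up to 22 mm above this point, then flared to 26 mm wide at 31 mm), y along it (84 mm between low end stops; stand 92 mm long).
- post_top (a point): centre of the top face of the turntable's handle post, an upright round steel bar of 16 mm diameter, 110 mm tall above the disc (top 146 mm above the bench), fixed to the disc 100 mm from its axis. Takes a pull of some 3 N to leave a click.
- turntable (a joint): angle of the turntable in rad, about 0 at the start, grows anticlockwise seen from above. It clicks into a spring detent at every quarter turn (0, 1.571, ...), which pulls in within about 0.12 rad; 1.571 brings the empty stand before the lens.
- lens_front (a point): centre of the front face of the fixed microscope's level lens (64 mm diameter), 125 mm above the bench, 135 mm from the turntable's axis. The white microscope extends some 260 mm beyond it, up to 175 mm high with a 314 mm pole. The lens looks back at the turntable's axis; the frame's -y points from the axis towards the microscope.
- lamp_lever (a joint): angle of the lamp's toggle lever in rad: 0 off (leaning to -x, towards the robot), 1.0 fully on (leaning away). It stays where it is left.
- lamp_lever_tip (a point): tip of that steel lever, 80 mm long, on the grey lamp unit.
- lamp_unit: fixed grey lamp unit 140 x 100 x 55 mm with the lever on its top, swinging in the unit's x-z plane; the unit's +x points away from the robot. Origin: centre of its underside.
- jar_wide: bystander: white jar with black cap, 72 mm diameter, 85 mm tall. Origin: underside centre.
- jar_narrow: bystander: clear jar with black cap, 52 mm diameter, 100 mm tall. Origin: underside centre.
- beaker: bystander: glass beaker, 68 mm diameter, 90 mm tall. Origin: underside centre.
- dish: bystander: flat round dish with white lid, 94 mm diameter, 16 mm high. Origin: underside centre.
- slide_case: bystander: grey flat case 100 x 140 x 32 mm. Origin: underside centre.
- wash_bottle: bystander: white bottle, 64 mm diameter, 170 mm tall. Origin: underside centre.
Things that resemble listed ones, but are neither listed nor needed, are in the scene too. Leave any brown or pink look-alike of the plate_tall alone.

How it is judged:
On the way, in this order (a step that is already met when the one before it is completed fails the run):
1. the tall plate has been slid up clear of the rack's slot, upright (z of plate_tall in the frame of rack between 0.076 and 0.4 m and angle between plate_tall's own z axis and vertical below 0.3 rad and y of plate_tall in the frame of rack between -0.06 and 0.06 m and x of plate_tall in the frame of rack between -0.09 and 0.09 m).
2. the tall plate stands fully down in the empty stand, let go, with the table still at its first click (x of plate_tall in the frame of stand between -0.006 and 0.006 m and y of plate_tall in the frame of stand between -0.012 and 0.012 m and z of plate_tall in the frame of stand between -0.005 and 0.006 m and angle between plate_tall's own z axis and vertical below 0.2 rad and angle between the x axis of plate_tall and the x axis of stand, either way round below 0.2 rad and contact force between the fingers and plate_tall below 0.05 N and value of joint turntable between -0.3 and 0.3 rad), for 0.2 s.
3. the table has been turned one click, the plate before the lens, the lamp lever still off (value of joint turntable between 1.4708 and 1.6708 rad and x of plate_tall in the frame of stand between -0.006 and 0.006 m and y of plate_tall in the frame of stand between -0.012 and 0.012 m and z of plate_tall in the frame of stand between -0.005 and 0.006 m and angle between plate_tall's own z axis and vertical below 0.2 rad and angle between the x axis of plate_tall and the x axis of stand, either way round below 0.2 rad and value of joint lamp_lever below 0.4 rad), for 0.2 s.
4. the lamp lever is fully over (value of joint lamp_lever above 0.85 rad), for 0.1 s.
At the end, for the whole second after the job is handed in: Tall plate released and at rest in the turntable's stand: within 6 mm across, 12 mm along and 6 mm in height of its slot floor centre, 0.2 rad of upright; turntable within 0.1 rad of 1.571; lamp lever beyond 0.85 rad; short plates within 25 mm of where they began (x of plate_tall in the frame of stand between -0.006 and 0.006 m and y of plate_tall in the frame of stand between -0.012 and 0.012 m and z of plate_tall in the frame of stand between -0.005 and 0.006 m and angle between plate_tall's own z axis and vertical below 0.2 rad and angle between the x axis of plate_tall and the x axis of stand, either way round below 0.2 rad and value of joint turntable between 1.4708 and 1.6708 rad and linear speed of plate_tall below 0.02 m/s and contact force between the fingers and plate_tall below 0.05 N and value of joint lamp_lever above 0.85 rad and distance of each of plate_short_a, plate_short_b from where it was at the start of the episode below 0.025 m); the robot touches nothing.
It fails at once if the tall plate is tipped more than about 40 degrees (angle between plate_tall's own z axis and vertical above 0.7 rad).
It fails at once if a short plate is moved more than 25 mm (distance of any of plate_short_a, plate_short_b from where it was at the start of the episode above 0.025 m).
It fails at once if a bystander is moved more than 30 mm (distance of any of jar_wide, jar_narrow, beaker, dish, slide_case, wash_bottle from where it was at the start of the episode above 0.03 m).
It also fails if it takes over 64 s, if anything falls off the work surface, if the arm or the gripper's body presses on something with over 40 N, if the wrist force passes 120 N, or if a joint passes its speed limit or range.

ROBOT

A 6-joint arm with a two-finger parallel gripper is mounted at the origin on the work surface. World frame = base frame: x ahead of the robot, y to its left, z up, the work surface at z = 0. Lengths are in m, angles in rad, forces in N, time in s.
With the tool pointing down it reaches from about 0.3 to 0.875 m from the base axis. Payload 4.2 kg.
Tool frame: the origin (TCP) lies on the centre line of the jaws, within the pads' length; the fingertips stand 22 mm ahead of it and the grasp point (between the pads) lies 3 mm ahead of it; z points along the fingers, y is the line along which they close (so a half turn about z gives the same grasp; the last joint's range is limited). The gripper opens to 85 mm and grips with 20 to 120 N. Pads are 22 mm wide; open, the fingers measure 114 mm over their backs; the gripper's body (76 mm by 85 mm) begins 54 mm behind the grasp point. The pads swing forward as they close: fully open they stand 13 mm farther back than shut.
Start: joints at [1.101, 0.32, 1.565, -0, 1.257, -0.02], TCP at [0.25, 0.518, 0.253] pointing down, gripper open.
Joint ranges: [-3.11, 3.11], [-0.84, 2.01], [0.21, 2.61], [-1.34, 4.49], [0.05, 2.63], [-2.56, 2.56]. Speed limits (rad/s): [2.57, 2.57, 3.14, 3.14, 3.14, 3.14].

INTERFACE

Orientations are given as a unit quaternion [w, x, y, z].
In Python, from workcell import r gives the robot as it stands.
- The arm moves only by the tool carry_out, never from a script. Its argument "increments" is one flat list of numbers, 7 for each row, row after row: the shift along the world's x, y, z in units of 100 mm (1.0 is 100 mm), then the turn, a rotation vector about the world's x, y, z in units of 2 rad (1.0 is 2 rad), then the closure, from 0 (fully open) to 1 (shut). A call has 1 to 12 rows; each row is the pose to reach, as a shift and turn from the pose commanded when the call began; what a row does not reach only later rows make up. A row lasts 1/10 s, in which the tool goes at most 50 mm and 8.59 degrees, less where a joint would pass 70% of its speed; a pose out of reach is approached as far as the arm can. A call with a number of a shift or a turn outside -1 to 1 is refused whole. A call with a gripper value outside its range is refused whole. The fingers move at their own pace and stop on an object; the grip force is fixed at half the most. Time passes only in rows, so rows that repeat a pose let the fingers close. It gives the time, the measured TCP pose, the force, the opening and the grip force at its end, in the units of the state.
- r.state(): the state, without advancing time (a new reading comes with each control period).
- r.snapshot(name): name is "scene" or "side" or "wrist"; returns (picture, depth): 400x640x3 uint8, blue, green, red; 400x640 float32, m along the optical axis (not along the pixel's ray), 0 where there is no reading.
- r.camera_model(name): a dict with "fx", "fy", "cx", "cy" (pixels), "distortion" ([k1, k2, p1, p2, k3] as OpenCV has them; the pictures are not rectified), "R" (3x3) and "t" (3): a world point X has camera coordinates R X + t; the wrist camera has in their place "mount" (4x4, takes a point from camera to tool coordinates, whose origin is the TCP and whose axes are the flange's). Camera axes: x right, y down, z forward; pixel columns grow to the right and rows downward; lengths in m; the calibration is good to about 2 mm. A picture is of the moment at which its call begins: read the wrist's pose just before it. camera_model takes no time and is no camera call.
- r.job_done(): hands the job in; it is judged then, once.
The state is a dict: "time": time; "joint_positions": joint angles; "qvel": joint speeds; "joint_torque": joint torques, N m; "tool_pos": TCP position; "eef_rot": TCP orientation; "force": force on the tool from outside, world axes, zero at the start; "moment": the same for the moment, N m; "finger_gap": opening from 0.0 (shut) to 1.0 (fully open); "finger_force": force on a finger pad.
Only numpy, scipy, OpenCV 4.12 (cv2) and the standard library are available. Lean on these libraries where they do the work, as an engineer would, in place of code of your own. Each camera call takes 0.05 s, during which the arm holds its last target. There are 200 camera calls.

## Working session

There is one attempt and no reset: what is moved stays moved. The work goes in short steps, Python scripts to look and compute and a tool call to move; the robot and the scene stay as the last step left them, time stands still between calls to the robot, and variables do not carry over. Pictures are saved under pics/ and viewed, at most 10 in all, crops included, and the job is handed in when it is done.

Besides the shell and the picture viewer there is one more tool, called after "Request:" as a command line: name --argument value ..., lists and objects as JSON in quotes. carry_out: Moves the arm, as the interface text tells. Shifts and turns lie within -1 to 1; 1 stands for 100 mm of shift or 2 rad of turn. Its arguments: {"type":"object","properties":{"increments":{"type":"array"}},"required":["increments"]}

```bash
mkdir -p pics; ls
python3 - <<'E'
from workcell import r
import cv2,numpy as np
for n in("scene","side"):
    p,d=r.snapshot(n); cv2.imwrite(f"pics/{n}0.png",p); np.savez(f"{n}0.npz",p=p,d=d)
    print(n,r.camera_model(n))
print(r.camera_model("wrist")); print(r.state())
E
```

```text
pics
scene {'fx': 424.54343958248444, 'fy': 424.54343958248444, 'cx': 316.51355989054025, 'cy': 199.05412221651713, 'distortion': array([-0.05006832,  0.        ,  0.        ,  0.        ,  0.        ]), 'R': array([[-0.27007544,  0.9627716 ,  0.01140622],
       [ 0.81405001,  0.23465051, -0.53128308],
       [-0.51418074, -0.13420128, -0.84711757]]), 't': array([ 0.03553571, -0.3980175 ,  1.8171499 ])}
side {'fx': 385.0130983141925, 'fy': 385.0130983141925, 'cx': 315.99560052407236, 'cy': 201.5859826535203, 'distortion': array([-0.01943446,  0.        ,  0.        ,  0.        ,  0.        ]), 'R': array([[ 0.832029  , -0.55472544, -0.0027272 ],
       [-0.43503329, -0.64943733, -0.62368036],
       [ 0.34420021,  0.52010656, -0.78167472]]), 't': array([-0.37874086,  0.33538658,  0.86679491])}
{'fx': 354.8377973433373, 'fy': 354.8377973433373, 'cx': 324.8444653418045, 'cy': 198.33574791462246, 'distortion': array([-0.01130539,  0.        ,  0.        ,  0.        ,  0.        ]), 'mount': array([[ 3.86979110e-04, -9.61118982e-01, -2.76134301e-01,
         7.06830383e-02],
       [ 
[... 273 characters left out ...]
tions': array([ 1.10100160e+00,  3.20206732e-01,  1.56556880e+00, -4.23140705e-06,
        1.25738119e+00, -2.00066329e-02]), 'qvel': array([ 2.33349551e-03, -1.51135706e-03, -4.40461845e-03, -8.18528042e-05,
       -2.03864293e-04,  1.05863940e-03]), 'joint_torque': array([ 9.78311400e-04, -4.16407764e+01, -2.34704232e+01, -1.06196073e-04,
        4.70090657e-03, -1.23649392e-05]), 'tool_pos': array([0.24982095, 0.51745698, 0.25257393]), 'eef_rot': array([-1.87659311e-04,  2.23002371e-01,  9.74817589e-01, -7.59184922e-04]), 'force': array([-0.93010861, -0.22822527,  0.294248  ]), 'moment': array([-0.02840394, -0.01618664,  0.03990251]), 'finger_force': 0.0, 'finger_gap': 0.9974180115834845}
```

View pics/scene0.png

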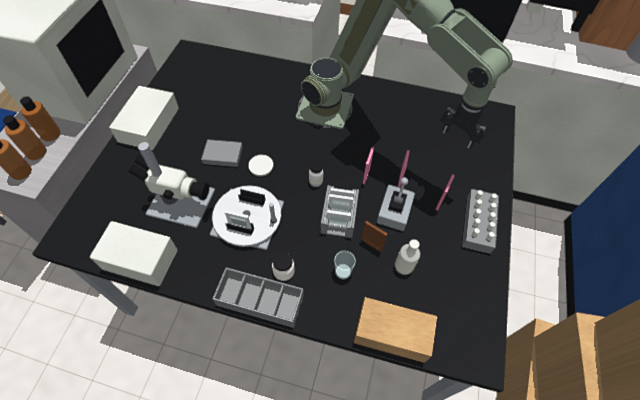

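View pics/side0.png

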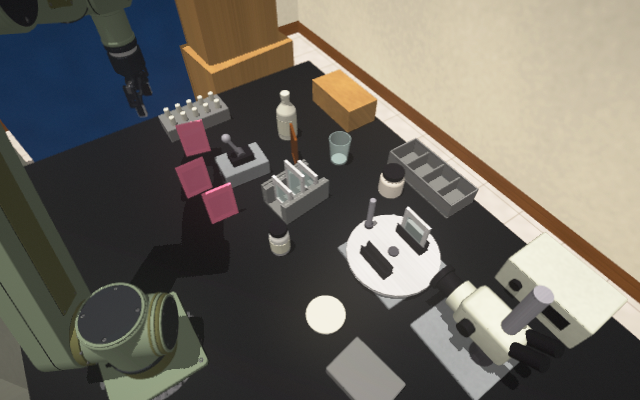

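The scene view shows the rack at (340,210), turntable at (246,215) with the empty stand at (252,198), the post at (272,213), the lamp at (397,205), and the microscope at left. The pink look-alikes are near (368,165), (403,168) and (445,192), the brown one at (374,236). The side view shows the same: rack (295,190), stand (377,258), post (370,212), lamp (240,155).

```bash
cat > h.py <<'E'
from workcell import r
import cv2,numpy as np
from scipy.spatial.transform import Rotation as Ro
def cam(n,s=None):
    c=r.camera_model(n); K=np.array([[c['fx'],0,c['cx']],[0,c['fy'],c['cy']],[0,0,1]])
    if n=='wrist':
        q=s['eef_rot']; T=np.eye(4); T[:3,:3]=Ro.from_quat(q[[1,2,3,0]]).as_matrix(); T[:3,3]=s['tool_pos']
        M=T@c['mount']; R=M[:3,:3].T; t=-R@M[:3,3]
    else: R,t=c['R'],c['t']
    return K,c['distortion'],R,t
def ray(C,uv):
    K,D,R,t=C; p=cv2.undistortPoints(np.float64(uv).reshape(-1,1,2),K,D)[:,0]
    d=np.c_[p,np.ones(len(p))]@R; return -R.T@t,d
def plane(C,uv,z):
    o,d=ray(C,uv); return o+d*((z-o[2])/d[:,2])[:,None]
def tri(C1,u1,C2,u2):
    o1,d1=ray(C1,u1);o2,d2=ray(C2,u2);out=[]
    for a,b in zip(d1,d2):
        k=np.linalg.lstsq(np.c_[a,-b],o2-o1,rcond=None)[0]; P,Q=o1+k[0]*a,o2+k[1]*b
        out.append(np.r_[(P+Q)/2,np.linalg.norm(P-Q)])
    return np.array(out)
def proj(C,X):
    K,D,R,t=C; return cv2.projectPoints(np.float64(X).reshape(-1,3),cv2.Rodrigues(R)[0],t,K,D)[0][:,0]
def cloud(C,d):
    v,u=np.mgrid[:400,:640]; o,dr=ray(C,np.c_[u.ravel(),v.ravel()])
    return (o+dr*d.ravel()[:,None]).reshape(400,640,3)
def depthpts(C,d,uv): return cloud(C,d)[[int(v) for u,v in uv],[int(u) for u,v in uv]]
E
python3 - <<'E'
from h import *
S=np.load('scene0.npz');D=np.load('side0.npz')
a=cv2.resize(S['p'][140:260,200:440],(800,400),interpolation=cv2.INTER_CUBIC)
b=cv2.resize(D['p'][110:310,200:470][:100],(800,296),interpolation=cv2.INTER_CUBIC)
cv2.imwrite('pics/c0.png',a)
C=cam('scene'); print(np.round(depthpts(C,S['d'],[(246,215),(340,210),(397,205),(252,198),(272,213),(203,190),(316,176),(345,262),(283,265),(261,164),(222,152),(374,236),(368,165),(403,168),(445,192),(407,255)]),3))
X=cloud(C,S['d']); 
for nm,(u0,v0,u1,v1) in dict(rack=(315,180,362,240),lamp=(375,170,420,230),pink1=(358,143,380,188),pink2=(395,148,411,200),pink3=(432,170,458,215),brown=(360,220,388,254)).items():
    P=X[v0:v1,u0:u1].reshape(-1,3); P=P[P[:,2]>.03]; P=P[P[:,2]<.3]; print(nm,np.round(np.percentile(P,[2,50,98],axis=0),3).tolist())
E
```

```text
[[ 0.618 -0.12   0.039]
 [ 0.511  0.192  0.047]
 [ 0.457  0.379  0.079]
 [ 0.563 -0.114  0.07 ]
 [ 0.618 -0.019  0.101]
 [ 0.619 -0.259  0.143]
 [ 0.409  0.075  0.068]
 [ 0.683  0.254  0.011]
 [ 0.779  0.071  0.085]
 [ 0.382 -0.151  0.022]
 [ 0.374 -0.314  0.028]
 [ 0.589  0.327  0.066]
 [ 0.342  0.248  0.113]
 [ 0.275  0.374  0.055]
 [ 0.385  0.527  0.119]
 [ 0.655  0.439  0.12 ]]
rack [[0.434, 0.13, 0.034], [0.517, 0.19, 0.074], [0.593, 0.248, 0.133]]
lamp [[0.326, 0.329, 0.033], [0.448, 0.377, 0.055], [0.507, 0.427, 0.158]]
pink1 [[0.269, 0.24, 0.034], [0.323, 0.247, 0.109], [0.35, 0.252, 0.127]]
pink2 [[0.253, 0.364, 0.046], [0.399, 0.379, 0.088], [0.435, 0.417, 0.161]]
pink3 [[0.313, 0.521, 0.036], [0.379, 0.529, 0.12], [0.39, 0.545, 0.129]]
brown [[0.504, 0.289, 0.032], [0.591, 0.326, 0.084], [0.606, 0.362, 0.127]]
```

View pics/c0.png

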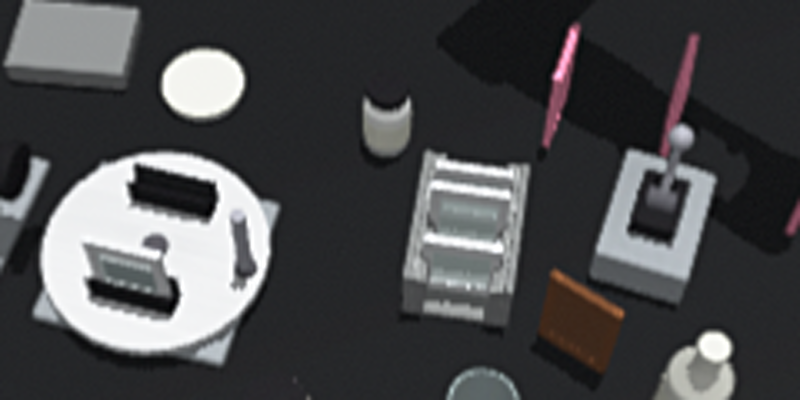

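The crop shows the rack with three plates (tall one to be found by height), turntable with the empty stand towards the robot, post on the +y side, and lever leaning to the robot. I'll bring the wrist camera over the rack.

Request:
carry_out --increments '[0.6,-1,1,0,0,-0.28,0,0.6,-1,1,0,0,-0.28,0,0.6,-1,1,0,0,-0.28,0,0.6,-1,1,0,0,-0.28,0]'

```text
time: 0.5
tool_pos: [0.3124, 0.4159, 0.358]
eef_rot: [0.001, 0.488, 0.873, 0.004]
force: [-0.4, 1.6, -0.2]
finger_gap: 0.998
finger_force: 0.0
```

Request:
carry_out --increments '[1,-1,0,0,0,-0.28,0,1,-1,0,0,0,-0.28,0,1,-1,0,0,0,-0.28,0,1,-1,0,0,0,-0.28,0]'

```text
time: 0.9
tool_pos: [0.4128, 0.3144, 0.3528]
eef_rot: [0.001, 0.711, 0.704, -0.001]
force: [-0.9, 0.5, 0.1]
finger_gap: 1.003
finger_force: 0.0
```

Request:
carry_out --increments '[1,-0.8,0,0,0,0,0,1,-0.8,0,0,0,0,0,1,-0.8,0,0,0,0,0,1,-0.8,0,0,0,0,0]'

```text
time: 1.3
tool_pos: [0.5123, 0.2354, 0.3521]
eef_rot: [0.0, 0.708, 0.706, -0.001]
force: [-0.2, 1.0, 0.4]
finger_gap: 1.004
finger_force: 0.0
```

```bash
cat > snap.py <<'E'
from h import *
import sys,pickle
n=sys.argv[1]; s=r.state(); p,d=r.snapshot('wrist'); cv2.imwrite(f'pics/{n}.png',p); pickle.dump((s,p,d),open(n+'.pkl','wb'))
print(s['time'],s['tool_pos'],Ro.from_quat(s['eef_rot'][[1,2,3,0]]).as_matrix().round(3).tolist(),s['joint_positions'].round(2))
E
python3 snap.py w1
```

```text
1.3 [0.51231753 0.23539887 0.35211154] [[0.003, 1.0, -0.001], [1.0, -0.003, -0.002], [-0.002, -0.001, -1.0]] [ 0.41  0.26  1.41 -0.    1.48  0.41]
```

View pics/w1.png

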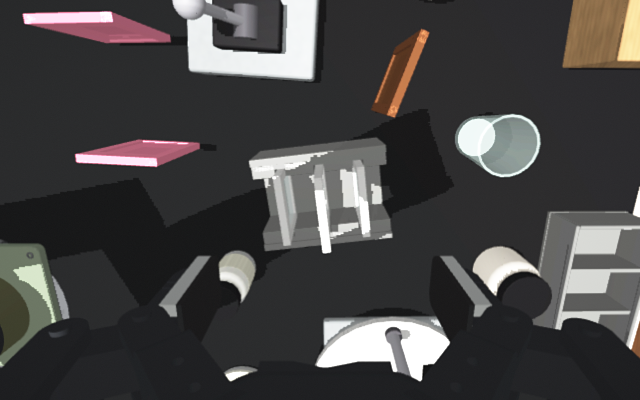

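Wrist view: the tall plate is the middle one, its top edge from (320,165) to (326,252), with short plates either side. The rack is yawed a few degrees; the post is at (393,333).

Request:
carry_out --increments '[0.2,-1,0,0,0,0,0,0.2,-1,0,0,0,0,0,0.2,-1,0,0,0,0,0,0.2,-1,0,0,0,0,0]'

```text
time: 1.75
tool_pos: [0.5294, 0.1378, 0.3534]
eef_rot: [-0.0, 0.707, 0.707, 0.0]
force: [-0.3, 0.8, 0.5]
finger_gap: 1.002
finger_force: 0.0
```

```bash
python3 snap.py w2
```

```text
1.75 [0.52940698 0.13784709 0.35338044] [[0.0, 1.0, -0.0], [1.0, -0.0, 0.001], [0.001, -0.0, -1.0]] [0.23 0.23 1.44 0.   1.47 0.23]
```

Request:
carry_out --increments '[0.2,-1,0,0,0,0,0,0.2,-1,0,0,0,0,0,0.2,-1,0,0,0,0,0,0.2,-1,0,0,0,0,0]'

```text
time: 2.2
tool_pos: [0.5499, 0.0388, 0.3532]
eef_rot: [-0.001, 0.707, 0.707, 0.0]
force: [-1.0, 1.2, 0.4]
finger_gap: 1.0
finger_force: 0.0
```

Request:
carry_out --increments '[0.3,-1,0,0,0,0,0,0.3,-1,0,0,0,0,0,0.3,-1,0,0,0,0,0,0.3,-1,0,0,0,0,0]'

```text
time: 2.6
tool_pos: [0.5802, -0.0608, 0.3529]
eef_rot: [-0.001, 0.707, 0.708, 0.0]
force: [0.1, 0.3, 0.5]
finger_gap: 0.997
finger_force: 0.0
```

```bash
python3 snap.py w3
python3 - <<'E'
from h import *
import pickle
def top(n,lo,hi,b):
    s,p,d=pickle.load(open(n+'.pkl','rb')); C=cam('wrist',s); X=cloud(C,d)
    m=(X[...,2]>lo)&(X[...,2]<hi)&(X[...,0]>b[0])&(X[...,0]<b[1])&(X[...,1]>b[2])&(X[...,1]<b[3])&(d>0)
    m=m.astype(np.uint8); 
    k,l,st,_=cv2.connectedComponentsWithStats(m)
    for i in range(1,k):
        if st[i,4]<25: continue
        P=X[l==i]; r_=cv2.minAreaRect(np.float32(P[:,:2]*1000)); uv=np.argwhere(l==i)[:,::-1]
        print(n,st[i].tolist(),P[:,2].mean().round(4),P.mean(0).round(4),np.round(np.array(r_[0]),1),np.round(r_[1],1),round(r_[2],1), np.round(cv2.boxPoints(cv2.minAreaRect(np.float32(uv))),1).tolist())
R=(.4,.62,.1,.28)
for n in('w1','w2'):
    top(n,.125,.145,R); top(n,.095,.112,R)
for n in('w2','w3'):
    top(n,.137,.155,(.45,.8,-.3,.05)); top(n,.065,.08,(.45,.8,-.3,.05)); top(n,.13,.137,(.45,.8,-.3,.05))
E
```

```text
2.6 [ 0.58024187 -0.06084523  0.35292363] [[-0.001, 1.0, -0.001], [1.0, 0.002, 0.001], [0.001, -0.001, -1.0]] [-0.12  0.29  1.36  0.    1.49 -0.13]
w1 [313, 176, 17, 77, 623] 0.1326 [0.508  0.1912 0.1326] [508.2 189. ] [ 8.  80.6] 6.5 [[312.6000061035156, 176.6999969482422], [320.79998779296875, 175.6999969482422], [330.1000061035156, 251.6999969482422], [321.8999938964844, 252.6999969482422]]
w1 [356, 165, 14, 72, 552] 0.1025 [0.5524 0.1958 0.1025] [552.8 194.5] [ 8.2 79.9] 6.4 [[355.29998779296875, 165.60000610351562], [363.20001220703125, 164.89999389648438], [369.79998779296875, 235.89999389648438], [361.8999938964844, 236.6999969482422]]
w1 [314, 170, 8, 4, 25] 0.1047 [0.504  0.2288 0.1047] [503.8 228.9] [7.6 0.6] 6.1 [[314.0, 170.0], [321.0, 170.0], [321.0, 173.0], [314.0, 173.0]]
w1 [272, 175, 19, 71, 592] 0.1022 [0.4637 0.1858 0.1022] [463.5 183.9] [ 8.5 80.6] 6.6 [[271.6000061035156, 175.39999389648438], [280.1000061035156, 174.10000610351562], [291.0, 244.5], [282.5, 245.89999389648438]]
w2 [293, 73, 20, 88, 779] 0.1326 [0.5082 0.1905 0.1326] [508.2 189. ] [ 8.1 80.1] 6.4 [
[... 3922 characters left out ...]
030517578], [288.29998779296875, 248.10000610351562]]
w3 [304, 174, 8, 75, 476] 0.0702 [ 0.559  -0.121   0.0702] [ 558.6 -123.2] [ 8.5 92.2] 0.6 [[303.20001220703125, 174.0], [310.0, 173.89999389648438], [311.5, 248.0], [304.70001220703125, 248.10000610351562]]
w3 [406, 192, 13, 76, 466] 0.1355 [ 0.6678 -0.1212  0.1355] [ 668.6 -121.8] [ 8.5 80.3] 0.6 [[404.79998779296875, 266.79998779296875], [409.3999938964844, 191.5], [419.0, 192.10000610351562], [414.3999938964844, 267.3999938964844]]
w3 [324, 340, 55, 14, 256] 0.1337 [ 0.6092 -0.2587  0.1337] [ 609.7 -262.4] [61.7 12.9] 2.2 [[323.79998779296875, 341.0], [378.0, 339.8999938964844], [378.20001220703125, 352.0], [324.1000061035156, 353.0]]
```

View pics/w3.png

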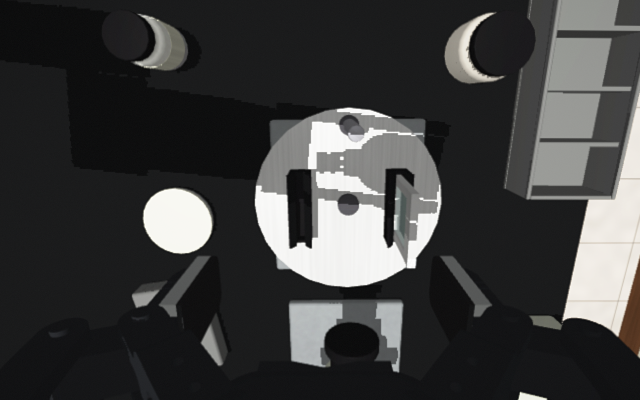

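The empty stand is at pixels x 286–311, y 174–248, the fixed plate at (412,228), the post top at (355,132). The tall plate's centre is (0.508, 0.189), top 0.133, yaw 6.4°; the slot is at (0.5486, -0.123), yaw 0.6°. I'll approach, with a ray cross-check.

Request:
carry_out --increments '[-0.4,1,0,0,0,0.056,0.65,-0.4,1,0,0,0,0.056,0.65,-0.4,1,0,0,0,0.056,0.65,-0.4,1,0,0,0,0.056,0.65]'

```text
time: 3.05
tool_pos: [0.5389, 0.041, 0.354]
eef_rot: [0.0, 0.664, 0.748, 0.001]
force: [-0.3, -0.9, 0.5]
finger_gap: 0.355
finger_force: 0.0
```

Request:
carry_out --increments '[-0.32,1,0,0,0,0,0.65,-0.32,1,0,0,0,0,0.65,-0.32,1,0,0,0,0,0.65]'

```text
time: 3.35
tool_pos: [0.5067, 0.1417, 0.3535]
eef_rot: [-0.001, 0.664, 0.748, 0.001]
force: [-0.2, -0.0, 0.0]
finger_gap: 0.351
finger_force: 0.0
```

Request:
carry_out --increments '[0,0.5,-1,0,0,0,0.65,0,0.5,-1,0,0,0,0.65,0,0.5,-1,0,0,0,0.65,0,0.5,-1,0,0,0,0.65]'

```text
time: 3.75
tool_pos: [0.5077, 0.1876, 0.2518]
eef_rot: [-0.001, 0.666, 0.746, -0.002]
force: [0.4, -0.1, -0.0]
finger_gap: 0.347
finger_force: 0.0
```

Run:
```python
from h import *
import pickle
L={n:pickle.load(open(n+'.pkl','rb')) for n in('w1','w2','w3')}
c=lambda n:cam('wrist',L[n][0])
print('plate',tri(c('w1'),[[321.3,214.2]],c('w2'),[[303,116.4]]).round(4))
print('stand',tri(c('w2'),[[332,342.5],[347,341],[398,319]],c('w3'),[[290,211],[307,211],[355,133]]).round(4))
s=r.state(); print(s['time'],s['tool_pos'],Ro.from_quat(s['eef_rot'][[1,2,3,0]]).as_matrix().round(4).tolist(),s['finger_gap'])
# lamp
s,p,d=L['w1']; X=cloud(c('w1'),d)
for nm,X in(('w1',X),('scene',cloud(cam('scene'),np.load('scene0.npz')['d'])),('side',cloud(cam('side'),np.load('side0.npz')['d']))):
  for lo,hi in((.045,.062),(.09,.11),(.11,.13),(.13,.145),(.145,.18)):
    P=X[(X[...,2]>lo)&(X[...,2]<hi)&(X[...,0]>.34)&(X[...,0]<.56)&(X[...,1]>.3)&(X[...,1]<.46)]
    if len(P)>4: q=cv2.minAreaRect(np.float32(P[:,:2]*1000)); print(nm,lo,len(P),np.round(P.mean(0),3),np.round(q[0],1),np.round(q[1],1),round(q[2],1),P[:,2].max().round(3))
```

```text
plate [[5.080e-01 1.903e-01 1.301e-01 2.000e-04]]
stand [[ 5.373e-01 -1.294e-01  4.460e-02  3.800e-03]
 [ 5.588e-01 -1.310e-01  3.930e-02  4.200e-03]
 [ 6.076e-01 -2.260e-02  1.418e-01  5.000e-04]]
3.75 [0.50768329 0.18756166 0.25182001] [[-0.1139, 0.9935, -0.0034], [0.9935, 0.1139, -0.0019], [-0.0015, -0.0036, -1.0]] 0.3470555857061399
w1 0.045 5719 [0.44  0.357 0.055] [431. 368.] [ 80.7 140. ] 86.6 0.062
w1 0.09 213 [0.429 0.378 0.097] [427.8 378.1] [29.  19.5] 86.7 0.11
w1 0.11 192 [0.418 0.378 0.12 ] [417.4 378.5] [ 9.8 12.3] 85.3 0.13
w1 0.13 99 [0.412 0.378 0.135] [412.2 378.1] [10.1  6.1] 67.3 0.14
w1 0.145 550 [0.404 0.374 0.158] [402.  374.2] [25.4 14.1] 4.0 0.165
scene 0.045 684 [0.447 0.378 0.054] [435.6 378.8] [100.4 143.5] 86.3 0.062
scene 0.09 25 [0.431 0.381 0.097] [433.5 381.4] [30.6 18. ] 56.2 0.109
scene 0.11 14 [0.42 0.38 0.12] [419.2 380.1] [9.6 8.7] 84.4 0.128
scene 0.13 10 [0.415 0.381 0.137] [415.1 381.8] [ 4.8 11.8] 1.1 0.144
scene 0.145 45 [0.409 0.38  0.157] [407.1 379.3] [22.9 21.6] 53.3 0.167
side 0.045 798 [0.427 0.361 0.054] [427.3 376.5] [104.5 152.4] 85.3 0.062
side 0.09 20 [0.425 0.373 0.1  ] [426.9 371.8] [16.1 11.9] 12.3 0.109
side 0.11 18 [0.416 0.374 0.12 ] [417.2 375. ] [16.   5.3] 19.9 0.127
side 0.13 12 [0.409 0.373 0.136] [407.9 373.2] [17.4  5.5] 23.4 0.144
side 0.145 67 [0.401 0.373 0.156] [401.7 375.3] [18.9 23.5] 61.6 0.163
```

Request:
carry_out --increments '[0,0.02,-0.5,0,0,0,0.65,0,0.02,-0.8,0,0,0,0.65,0,0.02,-1,0,0,0,0.65,0,0.02,-1,0,0,0,0.65]'

```text
time: 4.15
tool_pos: [0.5082, 0.1885, 0.1529]
eef_rot: [-0.0, 0.666, 0.746, -0.001]
force: [-0.7, -0.2, 1.0]
finger_gap: 0.353
finger_force: 0.0
```

Request:
carry_out --increments '[0,0,-0.2,0,0,0,0.65,0,0,-0.34,0,0,0,0.65,0,0,-0.34,0,0,0,0.65,0,0,-0.34,0,0,0,1,0,0,-0.34,0,0,0,1,0,0,-0.34,0,0,0,1,0,0,-0.34,0,0,0,1,0,0,-0.34,0,0,0,1]'

```text
time: 4.95
tool_pos: [0.5095, 0.19, 0.1217]
eef_rot: [0.001, 0.666, 0.746, 0.002]
force: [-0.7, -1.4, 6.4]
finger_gap: 0.087
finger_force: 59.7
```

Gripped at an 8 mm gap. Lift.

Request:
carry_out --increments '[0,0,0.1,0,0,0,1,0,0,0.3,0,0,0,1,0,0,0.5,0,0,0,1,0,0,0.75,0,0,0,1,0,0,1,0,0,0,1,0,0,1,0,0,0,1]'

```text
time: 5.55
tool_pos: [0.5099, 0.1905, 0.2236]
eef_rot: [0.002, 0.666, 0.746, 0.004]
force: [0.4, 0.1, -0.9]
finger_gap: 0.084
finger_force: 58.8
```

Request:
carry_out --increments '[0,0,0.3,0,0,0,1,0,0,0.4,0,0,0,1,0,0,0.4,0,0,0,1,0,0,0.4,0,0,0,1]'

```text
time: 5.95
tool_pos: [0.5075, 0.1896, 0.2582]
eef_rot: [-0.0, 0.666, 0.746, -0.001]
force: [0.3, 0.5, -1.8]
finger_gap: 0.084
finger_force: 59.0
```

```bash
python3 snap.py w4
python3 - <<'E'
from h import *
import pickle
p,d=r.snapshot('side'); cv2.imwrite('pics/s4.png',cv2.resize(p[60:330,180:540],(720,540)))
C=cam('side'); X=cloud(C,d)
T=r.state()['tool_pos']; print(T)
P=X[(abs(X[...,0]-T[0])<.03)&(abs(X[...,1]-T[1])<.06)&(X[...,2]>.078)&(X[...,2]<T[2]-.03)]
print(len(P),np.percentile(P,[1,50,99],axis=0).round(4).tolist())
A=P-P.mean(0); w,V=np.linalg.eigh(A.T@A); print('normal',V[:,0])
E
```

```text
5.95 [0.50748486 0.18961829 0.2582202 ] [[-0.113, 0.994, -0.002], [0.994, 0.113, -0.001], [-0.0, -0.002, -1.0]] [ 0.34  0.26  1.63 -0.    1.25  0.22]
[0.50729881 0.18956896 0.25775881]
464 [[0.4993, 0.1478, 0.1445], [0.5064, 0.1847, 0.1855], [0.5137, 0.226, 0.2264]]
normal [ 0.99369979  0.1083474  -0.02866317]
```

View pics/s4.png

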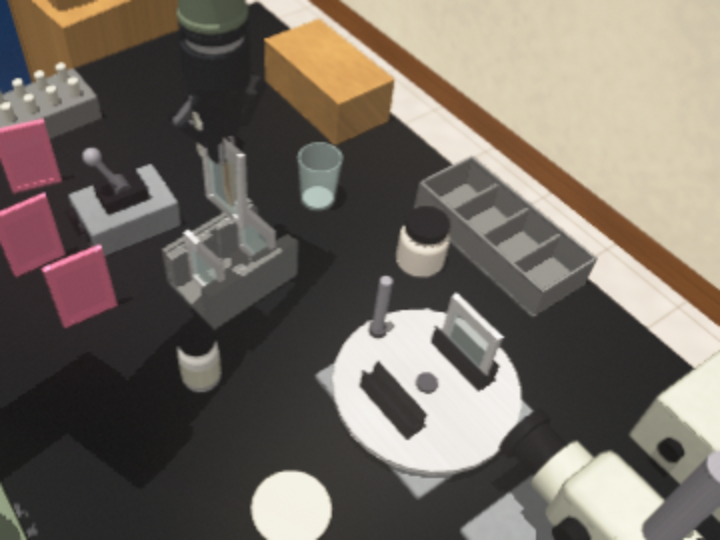

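The tall plate hangs upright above the rack (top of the rack at ~(235,240) in the crop) and both short plates are in place. I'll carry it over the stand at about this height.

Request:
carry_out --increments '[0.05,-0.3,0,0,0,-0.02,1,0.15,-0.65,0,0,0,-0.05,1,0.2,-1,0,0,0,-0.05,1]'

```text
time: 6.35
tool_pos: [0.5281, 0.0889, 0.258]
eef_rot: [-0.0, 0.702, 0.712, -0.001]
force: [-0.2, 0.1, -1.3]
finger_gap: 0.083
finger_force: 58.9
```

Request:
carry_out --increments '[0.05,-0.4,0,0,0,0,1,0.1,-0.8,0,0,0,0,1,0.12,-1,0,0,0,0,1]'

```text
time: 6.65
tool_pos: [0.5397, -0.013, 0.258]
eef_rot: [-0.0, 0.703, 0.711, -0.001]
force: [0.3, 0.4, -1.1]
finger_gap: 0.085
finger_force: 58.9
```

Request:
carry_out --increments '[0.05,-0.4,0,0,0,0,1,0.08,-0.8,0,0,0,0,1,0.09,-1,0,0,0,0,1,0.09,-1.0,0,0,0,0,1,0.09,-1,0,0,0,0,1]'

```text
time: 7.15
tool_pos: [0.5486, -0.1101, 0.2582]
eef_rot: [-0.001, 0.703, 0.711, -0.0]
force: [-0.0, -0.2, -1.1]
finger_gap: 0.083
finger_force: 58.8
```

```bash
python3 snap.py w5
python3 - <<'E'
from h import *
p,d=r.snapshot('side'); p2,d2=r.snapshot('scene'); T=r.state()['tool_pos']; print(T)
for n,d in(('side',d),('scene',d2)):
    X=cloud(cam(n),d)
    P=X[(abs(X[...,0]-T[0])<.03)&(abs(X[...,1]-T[1])<.06)&(X[...,2]>.11)&(X[...,2]<T[2]-.03)]
    print(len(P),np.percentile(P,[1,50,99],axis=0).round(4).tolist())
    A=P-P.mean(0); w,V=np.linalg.eigh(A.T@A); print('normal',V[:,0].round(3),P.mean(0).round(4))
    P=X[(abs(X[...,0]-.5486)<.03)&(abs(X[...,1]+.123)<.06)&(X[...,2]>.064)&(X[...,2]<.08)]
    if len(P)>9:
        q=cv2.minAreaRect(np.float32(P[:,:2]*1000)); print('stand',np.round(q[0],1),np.round(q[1],1),q[2])
E
```

```text
7.15 [ 0.54856391 -0.11006699  0.25823113] [[-0.012, 1.0, -0.002], [1.0, 0.012, 0.001], [0.001, -0.002, -1.0]] [-0.22  0.29  1.59  0.    1.26 -0.23]
[ 0.54882092 -0.10906529  0.25896515]
681 [[0.5423, -0.1503, 0.1455], [0.5457, -0.1143, 0.1862], [0.5512, -0.0711, 0.2268]]
normal [ 1.     0.023 -0.016] [ 0.5456 -0.1133  0.1859]
stand [ 548.4 -123.7] [29.7 91.9] 0.9435166120529175
345 [[0.5473, -0.1483, 0.1427], [0.553, -0.1085, 0.1852], [0.5573, -0.0692, 0.2278]]
normal [1.    0.022 0.003] [ 0.553  -0.1085  0.1852]
stand [ 552.  -122.4] [32.8 92.1] 0.6075660586357117
```

View pics/w5.png

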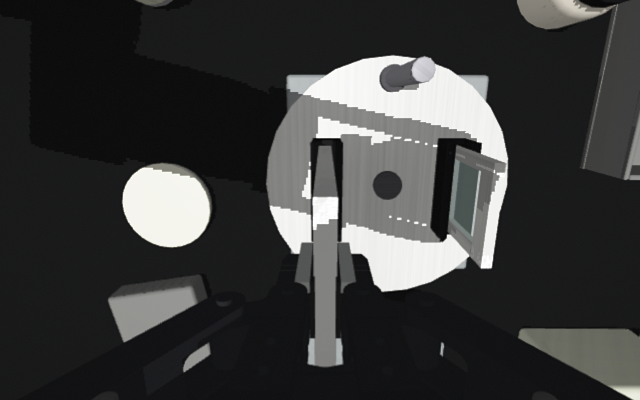

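The plate hangs directly above the slot (slot around x 310–343, y 140–250), aligned with it. Lower it.

Request:
carry_out --increments '[0,-0.13,-0.1,0,0,0,1,0,-0.13,-0.35,0,0,0,1,0,-0.13,-0.6,0,0,0,1,0,-0.13,-0.7,0,0,0,1,0,-0.13,-0.8,0,0,0,1,0,-0.13,-0.85,0,0,0,1,0,-0.13,-0.85,0,0,0,1]'

```text
time: 8.0
tool_pos: [0.5491, -0.1232, 0.1742]
eef_rot: [-0.0, 0.702, 0.712, -0.0]
force: [0.5, 0.4, -0.5]
finger_gap: 0.086
finger_force: 58.9
```

Request:
carry_out --increments '[0,0,-0.05,0,0,0,1,0,0,-0.1,0,0,0,1,0,0,-0.14,0,0,0,1,0,0,-0.17,0,0,0,1,0,0,-0.17,0,0,0,1]'

```text
time: 8.5
tool_pos: [0.5488, -0.1231, 0.1569]
eef_rot: [-0.0, 0.703, 0.712, -0.0]
force: [0.0, -0.7, -1.6]
finger_gap: 0.083
finger_force: 58.9
```

Run:
```python
from h import *
p,d=r.snapshot('side'); s=r.state(); T=s['tool_pos']; print(T,s['force'])
X=cloud(cam('side'),d)
P=X[(abs(X[...,0]-T[0])<.03)&(abs(X[...,1]-T[1])<.06)&(X[...,2]>.08)&(X[...,2]<T[2]-.03)]
print(len(P),np.percentile(P,[1,50,99],axis=0).round(4).tolist())
A=P-P.mean(0); w,V=np.linalg.eigh(A.T@A); print('normal',V[:,0].round(3),P.mean(0).round(4))
```

```text
[ 0.54895232 -0.12317208  0.15713973] [-0.08037528  0.603137   -1.57463565]
259 [[0.5426, -0.1648, 0.0807], [0.5464, -0.1335, 0.0996], [0.5518, -0.0856, 0.1257]]
normal [ 1.     0.016 -0.002] [ 0.5462 -0.1306  0.1005]
```

Request:
carry_out --increments '[0,0,-0.01,0,0,0,1,0,0,-0.01,0,0,0,1,0,0,-0.02,0,0,0,1,0,0,-0.02,0,0,0,1]'

```text
time: 8.95
tool_pos: [0.5492, -0.1232, 0.1557]
eef_rot: [0.0, 0.702, 0.712, 0.0]
force: [-0.3, -0.5, 1.1]
finger_gap: 0.084
finger_force: 59.2
```

Request:
carry_out --increments '[0,0,-0.01,0,0,0,1,0,0,-0.01,0,0,0,1]'

```text
time: 9.15
tool_pos: [0.5493, -0.1233, 0.1557]
eef_rot: [0.001, 0.703, 0.712, 0.0]
force: [-0.7, 0.4, 6.6]
finger_gap: 0.082
finger_force: 60.1
```

Force turned from carrying to pressing, so the plate is seated. Release and rise.

Request:
carry_out --increments '[0,0,0.01,0,0,0,0.5,0,0,0.01,0,0,0,0.5,0,0,0.01,0,0,0,0.5,0,0,0.01,0,0,0,0.5,0,0,0.01,0,0,0,0.5]'

```text
time: 9.65
tool_pos: [0.549, -0.1232, 0.1552]
eef_rot: [-0.0, 0.703, 0.712, -0.0]
force: [0.1, -0.0, -0.5]
finger_gap: 0.497
finger_force: 0.0
```

Request:
carry_out --increments '[0,0,0.3,0,0,0,0.5,0,0,0.6,0,0,0,0.5,0,0,0.9,0,0,0,0.5,0,0,0.9,0,0,0,0.5]'

```text
time: 10.05
tool_pos: [0.5512, -0.1237, 0.2498]
eef_rot: [0.004, 0.702, 0.712, 0.002]
force: [0.4, -0.3, 0.3]
finger_gap: 0.501
finger_force: 0.0
```

Request:
carry_out --increments '[0.3,0.5,0,0,0,0,0.5,0.55,0.9,0,0,0,0,0.5,0.55,0.9,0,0,0,0,0.5,0.55,0.9,0,0,0,0,0.5]'

```text
time: 10.45
tool_pos: [0.604, -0.0321, 0.2441]
eef_rot: [-0.001, 0.702, 0.713, -0.001]
force: [-1.1, 0.3, 0.9]
finger_gap: 0.504
finger_force: 0.0
```

```bash
cat > seat.py <<'E'
from h import *
for n in('side','scene'):
    p,d=r.snapshot(n); X=cloud(cam(n),d)
    B=(X[...,0]>.45)&(X[...,0]<.8)&(X[...,1]>-.26)&(X[...,1]<.03)&(X[...,2]<.18)
    k,l,st,_=cv2.connectedComponentsWithStats((B&(X[...,2]>.08)).astype(np.uint8))
    for i in range(1,k):
        if st[i,4]<30: continue
        P=X[l==i]; q=cv2.minAreaRect(np.float32(P[:,:2]*1000)); A=P-P.mean(0); w,V=np.linalg.eigh(A.T@A)
        print(n,st[i].tolist(),np.round(q[0],1),np.round(q[1],1),round(q[2],1),'zmax',np.percentile(P[:,2],99).round(4),'n',V[:,0].round(3))
s=r.state(); print(s['time'],s['tool_pos'])
E
python3 seat.py
```

```text
side [367, 198, 9, 20, 121] [606.2 -23.6] [16.2 15. ] 70.9 zmax 0.1474 n [ 0.717  0.695 -0.051]
side [402, 207, 29, 36, 489] [ 668.1 -121.6] [11.7 83.1] 0.8 zmax 0.1385 n [ 1.     0.017 -0.   ]
side [365, 222, 30, 46, 680] [ 548.1 -124.5] [10.4 81.4] 0.7 zmax 0.168 n [1.    0.02  0.001]
scene [236, 176, 25, 21, 262] [ 551.9 -125.8] [77.9 14.6] 89.3 zmax 0.1693 n [1.    0.017 0.001]
scene [200, 183, 9, 18, 90] [ 613.9 -257.5] [ 4.7 60.8] 89.9 zmax 0.1537 n [-0.001 -1.     0.008]
scene [269, 203, 6, 14, 62] [613.1 -21.2] [14.6 15. ] 59.7 zmax 0.1481 n [0.842 0.534 0.077]
scene [224, 211, 26, 15, 230] [ 672.1 -122.3] [13.1 81.9] 0.4 zmax 0.1394 n [1.    0.018 0.01 ]
10.55 [ 0.60326279 -0.03376304  0.24456801]
```

The plate is seated: centre (0.548,-0.124), upright, top at 0.168. Now grip the post.

Request:
carry_out --increments '[0.04,0.11,0,0,0,0,0.5,0.04,0.11,-0.4,0,0,0,0.5,0.04,0.11,-0.8,0,0,0,0.5,0.04,0.11,-1,0,0,0,0.5,0.04,0.11,-1,0,0,0,0.5]'

```text
time: 11.05
tool_pos: [0.6056, -0.0225, 0.1421]
eef_rot: [-0.003, 0.703, 0.711, -0.002]
force: [-0.3, -0.6, -0.0]
finger_gap: 0.502
finger_force: 0.0
```

Request:
carry_out --increments '[0,0,-0.07,0,0,0,0.5,0,0,-0.07,0,0,0,1,0,0,-0.07,0,0,0,1,0,0,-0.07,0,0,0,1,0,0,-0.07,0,0,0,1,0,0,-0.07,0,0,0,1]'

```text
time: 11.65
tool_pos: [0.6086, -0.0223, 0.1398]
eef_rot: [0.001, 0.702, 0.712, 0.001]
force: [-1.8, -0.6, 6.2]
finger_gap: 0.167
finger_force: 58.8
```

Request:
carry_out --increments '[-0.087,-0.004,0,0,0,0.044,1,-0.174,-0.015,0,0,0,0.087,1,-0.259,-0.034,0,0,0,0.131,1,-0.342,-0.06,0,0,0,0.175,1,-0.423,-0.094,0,0,0,0.218,1,-0.5,-0.134,0,0,0,0.262,1,-0.574,-0.181,0,0,0,0.305,1,-0.643,-0.234,0,0,0,0.349,1,-0.707,-0.293,0,0,0,0.393,1]'

```text
time: 12.55
tool_pos: [0.5382, -0.0519, 0.1398]
eef_rot: [0.002, 0.375, 0.927, 0.0]
force: [0.8, -1.6, 6.2]
finger_gap: 0.161
finger_force: 59.4
```

Request:
carry_out --increments '[-0.059,-0.064,0,0,0,0.044,1,-0.112,-0.134,0,0,0,0.087,1,-0.159,-0.207,0,0,0,0.131,1,-0.199,-0.284,0,0,0,0.175,1,-0.233,-0.365,0,0,0,0.218,1,-0.259,-0.448,0,0,0,0.262,1,-0.278,-0.533,0,0,0,0.305,1,-0.289,-0.62,0,0,0,0.349,1,-0.293,-0.707,0,0,0,0.393,1,-0.293,-0.707,0,0,0,0.393,1,-0.293,-0.707,0,0,0,0.393,1]'

```text
time: 13.65
tool_pos: [0.5091, -0.1235, 0.1398]
eef_rot: [0.002, -0.007, 1.0, -0.001]
force: [-0.2, -4.5, 7.1]
finger_gap: 0.166
finger_force: 59.5
```

```bash
python3 seat.py; python3 -c "
from h import *
p,d=r.snapshot('side'); cv2.imwrite('pics/s6.png',cv2.resize(p[100:370,200:560],(720,540)))"
```

```text
side [391, 205, 5, 16, 32] [644.4 -65.7] [9.8 5.1] 34.8 zmax 0.1383 n [-0.191  0.981 -0.015]
side [399, 231, 35, 39, 524] [ 609.7 -182.8] [82.4  9.5] 0.8 zmax 0.1684 n [ 0.001  1.    -0.006]
side [357, 238, 23, 28, 301] [ 506.8 -133.8] [25.6 64.4] 3.8 zmax 0.1787 n [0.997 0.078 0.019]
scene [238, 164, 25, 23, 202] [ 513.3 -124.3] [28.6 85.9] 2.9 zmax 0.179 n [1.    0.012 0.02 ]
scene [218, 181, 15, 33, 271] [ 614.1 -182.2] [11.8 84.2] 89.6 zmax 0.1702 n [-0.002 -1.    -0.003]
scene [200, 183, 9, 18, 94] [ 616.  -257.8] [62.6  4.2] 0.1 zmax 0.1551 n [ 0.007 -1.     0.003]
scene [255, 194, 11, 28, 155] [613.  -61.9] [82.7 10.1] 0.2 zmax 0.1396 n [-0.003 -1.    -0.017]
13.75 [ 0.50904433 -0.12348722  0.13982273]
```

View pics/s6.png

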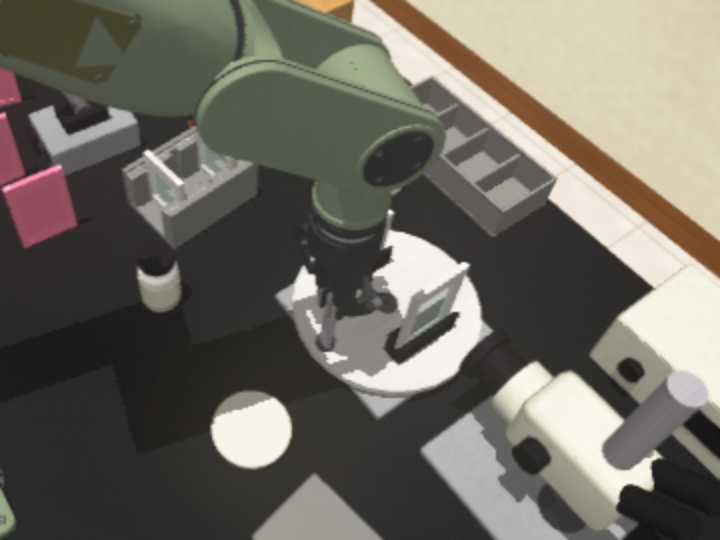

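The table has turned: the plate is before the lens at (609.7,-182.8) mm, upright, with the post at crop (327,330) in the gripper. Release, rise, verify, and go to the lamp.

Request:
carry_out --increments '[0,0,0,0,0,0,0.5,0,0,0,0,0,0,0.5,0,0,0,0,0,0,0.5,0,0,0.3,0,0,0,0.5,0,0,0.7,0,0,0,0.5,0,0,1,0,0,0,0.5,0,0,1,0,0,0,0.5]'

```text
time: 14.5
tool_pos: [0.5103, -0.1225, 0.2427]
eef_rot: [0.005, -0.007, 1.0, -0.001]
force: [1.2, -0.4, 0.0]
finger_gap: 0.502
finger_force: 0.0
```

Request:
carry_out --increments '[-0.4,1,0.1,0,0,0,1,-0.4,1,0.1,0,0,0,1,-0.4,1,0.1,0,0,0,1]'

```text
time: 14.8
tool_pos: [0.4656, -0.0189, 0.2478]
eef_rot: [-0.001, -0.009, 1.0, 0.001]
force: [1.2, -0.7, -0.5]
finger_gap: 0.007
finger_force: 0.0
```

```bash
python3 seat.py
python3 - <<'E'
from h import *
p,d=r.snapshot('side'); X=cloud(cam('side'),d); h=cv2.cvtColor(p,cv2.COLOR_BGR2HSV)
m=((h[...,0]>165)|(h[...,0]<3))&(h[...,1]>80)
k,l,st,_=cv2.connectedComponentsWithStats(m.astype(np.uint8))
for i in range(1,k):
    if st[i,4]>60 and st[i,4]<5000: print(st[i].tolist(),np.percentile(X[l==i],[2,98],axis=0).round(3).tolist())
E
```

```text
side [367, 205, 29, 29, 387] [607.6 -62.7] [81.3 10.3] 0.9 zmax 0.1385 n [ 0.002  1.    -0.013]
side [399, 231, 35, 38, 527] [ 609.7 -183.3] [81.6  9.1] 0.5 zmax 0.1683 n [-0.     1.    -0.006]
side [361, 245, 9, 21, 129] [ 507.6 -124.3] [16. 15.] 75.7 zmax 0.1466 n [ 0.713  0.697 -0.08 ]
scene [250, 172, 7, 15, 63] [ 513.7 -122.3] [16.9 15.3] 62.9 zmax 0.147 n [0.798 0.595 0.093]
scene [218, 181, 15, 34, 277] [ 613.4 -182.6] [86.5 12.5] 0.9 zmax 0.1695 n [-0.     1.     0.007]
scene [200, 183, 9, 18, 86] [ 615.8 -257.5] [ 4.7 57.6] 89.7 zmax 0.1554 n [ 0.003 -1.     0.007]
scene [255, 194, 11, 29, 155] [612.6 -61.8] [ 9.8 82.3] 89.6 zmax 0.1405 n [0.001 1.    0.014]
14.9 [ 0.46736435 -0.0210966   0.2479338 ]
[176, 119, 35, 38, 895] [[0.308, 0.521, -0.001], [0.383, 0.546, 0.125]]
[174, 156, 65, 68, 2035] [[0.244, 0.238, -0.002], [0.343, 0.388, 0.125]]
```

Plate and table hold after release. Over to the lamp.

Request:
carry_out --increments '[-0.3,1,0,0,0,0,1,-0.3,1,0,0,0,0,1,-0.3,1,0,0,0,0,1]'

```text
time: 15.25
tool_pos: [0.4373, 0.0802, 0.2477]
eef_rot: [-0.001, -0.009, 1.0, 0.001]
force: [0.8, -0.7, -0.0]
finger_gap: 0.001
finger_force: 0.0
```

Request:
carry_out --increments '[-0.3,1,0,0,0,0,1,-0.3,1,0,0,0,0,1,-0.3,1,0,0,0,0,1]'

```text
time: 15.55
tool_pos: [0.4079, 0.1805, 0.2479]
eef_rot: [-0.0, -0.009, 1.0, 0.001]
force: [0.3, 0.0, -0.2]
finger_gap: 0.002
finger_force: 0.0
```

Request:
carry_out --increments '[-0.3,1,0,0,0,0,1,-0.3,1,0,0,0,0,1,-0.3,1,0,0,0,0,1]'

```text
time: 15.85
tool_pos: [0.3784, 0.2807, 0.2478]
eef_rot: [-0.0, -0.009, 1.0, 0.001]
force: [-0.0, -1.6, -0.2]
finger_gap: -0.0
finger_force: 0.0
```

Request:
carry_out --increments '[-0.19,0.97,0,0,0,0,1,-0.19,0.97,0,0,0,0,1,-0.19,0.97,0,0,0,0,1,-0.19,0.97,0,0,0,0,1]'

```text
time: 16.25
tool_pos: [0.3602, 0.374, 0.2475]
eef_rot: [-0.0, -0.007, 1.0, -0.001]
force: [-0.3, 0.0, 0.0]
finger_gap: 0.001
finger_force: 0.0
```

```bash
python3 snap.py w7
```

```text
16.25 [0.36021595 0.37397723 0.24746013] [[-1.0, -0.015, -0.0], [-0.015, 1.0, -0.002], [0.0, -0.002, -1.0]] [ 0.78  0.24  1.7  -0.    1.21 -0.8 ]
```

View pics/w7.png

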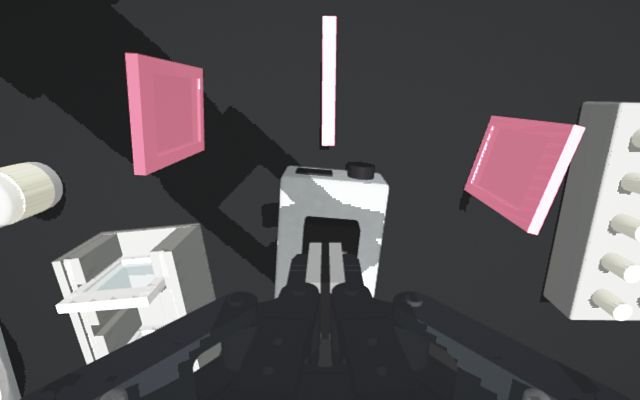

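The wrist view shows the pink plate's end at (328,145), well clear of the closed fingers at (325,245) ahead of the lamp. Descend and push in steps.

Request:
carry_out --increments '[0,0.03,-0.4,0,0,0,1,0,0.03,-0.8,0,0,0,1,0,0.03,-1,0,0,0,1,0,0.03,-1,0,0,0,1]'

```text
time: 16.7
tool_pos: [0.3586, 0.3743, 0.1456]
eef_rot: [-0.002, -0.006, 1.0, -0.003]
force: [0.5, -0.2, 0.9]
finger_gap: 0.001
finger_force: 0.0
```

Request:
carry_out --increments '[0.1,0,0,0,0,0,1,0.2,0,0,0,0,0,1,0.3,0,0,0,0,0,1,0.4,0,0,0,0,0,1,0.5,0,0,0,0,0,1,0.6,0,0,0,0,0,1,0.7,0,0,0,0,0,1,0.7,0,0,0,0,0,1]'

```text
time: 17.5
tool_pos: [0.4305, 0.378, 0.1481]
eef_rot: [0.0, -0.007, 1.0, 0.0]
force: [-0.9, -0.6, -0.0]
finger_gap: -0.004
finger_force: 0.0
```

Request:
carry_out --increments '[0.05,0,0,0,0,0,1,0.1,0,0,0,0,0,1,0.1,0,0,0,0,0,1]'

```text
time: 17.8
tool_pos: [0.4395, 0.3779, 0.1483]
eef_rot: [0.0, -0.007, 1.0, 0.0]
force: [0.1, -0.2, 0.0]
finger_gap: -0.002
finger_force: 0.0
```

Request:
carry_out --increments '[0.03,0,0,0,0,0,1,0.06,0,0,0,0,0,1,0.06,0,0,0,0,0,1]'

```text
time: 18.1
tool_pos: [0.4447, 0.3778, 0.1482]
eef_rot: [-0.001, -0.007, 1.0, -0.0]
force: [-2.1, 0.4, -0.2]
finger_gap: 0.002
finger_force: 1.0
```

```bash
cat > lev.py <<'E'
from h import *
for n in('scene','side'):
    X=cloud(cam(n),r.snapshot(n)[1])
    for lo,hi in((.065,.08),(.08,.1),(.1,.12),(.12,.14),(.14,.18)):
        P=X[(X[...,2]>lo)&(X[...,2]<hi)&(X[...,0]>.34)&(X[...,0]<.56)&(X[...,1]>.33)&(X[...,1]<.43)]
        if len(P)>3: print(n,lo,len(P),np.percentile(P,[5,50,95],axis=0).round(3).tolist())
E
python3 lev.py
```

```text
scene 0.065 136 [[0.409, 0.355, 0.068], [0.453, 0.373, 0.078], [0.47, 0.402, 0.08]]
scene 0.08 57 [[0.406, 0.358, 0.08], [0.445, 0.387, 0.082], [0.467, 0.401, 0.087]]
scene 0.14 137 [[0.441, 0.356, 0.144], [0.459, 0.377, 0.159], [0.484, 0.403, 0.179]]
side 0.065 215 [[0.399, 0.35, 0.067], [0.426, 0.36, 0.077], [0.466, 0.395, 0.08]]
side 0.08 137 [[0.407, 0.354, 0.08], [0.431, 0.372, 0.084], [0.458, 0.395, 0.094]]
side 0.1 23 [[0.444, 0.37, 0.101], [0.45, 0.372, 0.112], [0.458, 0.376, 0.118]]
side 0.12 41 [[0.435, 0.364, 0.122], [0.451, 0.37, 0.134], [0.465, 0.375, 0.139]]
side 0.14 120 [[0.434, 0.347, 0.142], [0.445, 0.366, 0.154], [0.48, 0.387, 0.178]]
```

Request:
carry_out --increments '[0.03,0,0,0,0,0,1,0.05,0,0,0,0,0,1,0.05,0,0,0,0,0,1]'

```text
time: 18.5
tool_pos: [0.4458, 0.3777, 0.148]
eef_rot: [-0.005, -0.006, 1.0, -0.001]
force: [-12.6, 1.1, 4.3]
finger_gap: -0.0
finger_force: 6.8
```

Request:
carry_out --increments '[0.03,0,0,0,0,0,1,0.04,0,0,0,0,0,1,0.04,0,0,0,0,0,1]'

```text
time: 18.8
tool_pos: [0.4463, 0.3776, 0.1478]
eef_rot: [-0.009, -0.006, 1.0, -0.001]
force: [-22.2, 2.8, 7.9]
finger_gap: 0.0
finger_force: 11.5
```

The lever is at its stop (force rising, no movement). Back off, rise, check.

Request:
carry_out --increments '[-0.3,0,0,0,0,0,1,-0.5,0,0,0,0,0,1,-0.6,0,0.3,0,0,0,1,-0.6,0,0.8,0,0,0,1,-0.6,0,1,0,0,0,1,-0.6,0,1,0,0,0,1]'

```text
time: 19.4
tool_pos: [0.3959, 0.3793, 0.2526]
eef_rot: [0.004, -0.007, 1.0, 0.003]
force: [0.1, 0.8, 0.2]
finger_gap: 0.004
finger_force: 0.0
```

Request:
carry_out --increments '[-0.5,0.1,0.3,0,0,0,1,-0.8,0.2,0.6,0,0,0,1,-0.8,0.2,0.6,0,0,0,1,-0.8,0.2,0.6,0,0,0,1]'

```text
time: 19.8
tool_pos: [0.3139, 0.398, 0.3082]
eef_rot: [0.001, -0.008, 1.0, 0.0]
force: [-0.0, -0.7, -0.8]
finger_gap: 0.004
finger_force: 0.0
```

```bash
python3 lev.py; python3 seat.py; python3 -c "
from h import *
p,d=r.snapshot('side'); cv2.imwrite('pics/s8.png',p)"
```

```text
scene 0.065 133 [[0.403, 0.355, 0.068], [0.451, 0.376, 0.077], [0.471, 0.402, 0.08]]
scene 0.08 84 [[0.406, 0.356, 0.08], [0.443, 0.379, 0.082], [0.469, 0.4, 0.086]]
scene 0.14 50 [[0.466, 0.365, 0.144], [0.478, 0.375, 0.153], [0.486, 0.385, 0.159]]
side 0.065 209 [[0.399, 0.35, 0.066], [0.426, 0.36, 0.077], [0.465, 0.397, 0.08]]
side 0.08 140 [[0.405, 0.353, 0.08], [0.431, 0.372, 0.083], [0.46, 0.39, 0.092]]
side 0.1 23 [[0.444, 0.37, 0.102], [0.449, 0.373, 0.109], [0.456, 0.378, 0.117]]
side 0.12 22 [[0.454, 0.366, 0.122], [0.46, 0.372, 0.13], [0.467, 0.376, 0.138]]
side 0.14 64 [[0.46, 0.361, 0.143], [0.469, 0.367, 0.153], [0.481, 0.378, 0.159]]
side [367, 205, 29, 30, 381] [607.5 -62.8] [82.6 10.4] 1.2 zmax 0.1387 n [ 0.003  1.    -0.009]
side [399, 231, 35, 39, 528] [ 609.6 -183. ] [81.5  9.8] 0.9 zmax 0.1685 n [-0.001 -1.     0.007]
side [361, 245, 9, 21, 129] [ 507.1 -124.6] [14.8 15. ] 16.9 zmax 0.1472 n [ 0.728  0.681 -0.08 ]
scene [250, 172, 7, 15, 61] [ 514.5 -121.1] [16.4 15.3] 59.0 zmax 0.1465 n [0.928 0.367 0.061]
scene [218, 181, 16, 33, 267] [ 614.8 -182.4] [82.3 12.1] 0.4 zmax 0.1702 n [ 0.004 -1.    -0.005]
scene [200, 183, 9, 18, 102] [ 615.1 -257.7] [60.1  4.6] 0.2 zmax 0.1573 n [ 0.009 -1.     0.006]
scene [255, 194, 11, 28, 154] [611.4 -61.6] [ 9.9 82.7] 89.9 zmax 0.1401 n [-0.004 -1.    -0.022]
20.0 [0.31462965 0.39714915 0.30660261]
```

View pics/s8.png

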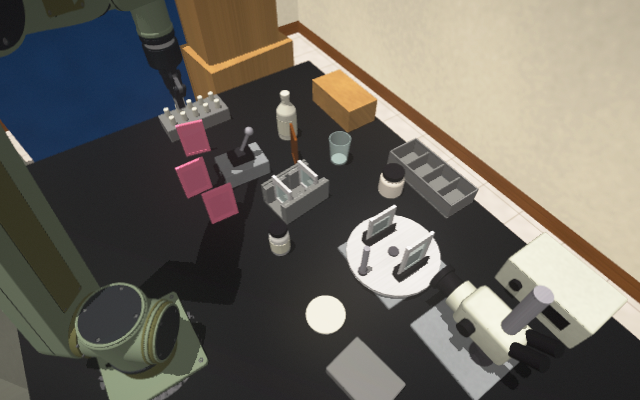

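The side view shows the plate seated before the lens at (415,255), the lever over at (248,130), the short plates still in the rack, and the arm clear. Handing in.

```bash
python3 -c "
from workcell import r
print(r.job_done())"
```

```text
the job is handed in; nothing more can be done
None
```

The job is handed in, with no verdict returned: final camera checks showed the tall plate upright and released in the stand before the lens, the table one click round, the lamp lever fully over, and the short plates still in the rack.

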